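# Find the rocking corner of a test-bench jig plate and press its shim flat

## Robot

A 7-joint arm with a two-finger parallel gripper is mounted at the origin on the work surface. World frame = base frame: x ahead of the robot, y to its left, z up, the work surface at z = 0. Lengths are in mm, angles in rad, forces in N, time in s.
With the tool pointing down it reaches from about 400 to 875 mm from the base axis. Payload 4.4 kg.
Tool frame: the origin (TCP) lies at the very end of the fingers, on their centre line; the grasp point (between the pads) lies 19 mm behind it (grip_depth is the distance from the TCP to the grasp point, in mm); z points along the fingers, y is the direction in which the jaws open and shut (so a half turn about z gives the same grasp; the last joint's range is limited). The gripper opens to 85 mm and grips with 20 to 120 N. Pads are 22 mm wide; open, the fingers measure 114 mm over their backs; the gripper's body (76 mm by 85 mm) begins 54 mm behind the grasp point. The pads swing forward as they close: fully open they stand 13 mm farther back than shut.
Start: joints at [-1.25, 0.628, 0.038, 1.517, -0.027, 0.996, -0.02], TCP at [245.175, 602.002, 231.313] pointing down, gripper open.
Joint ranges: [-3.06, 3.06], [-0.37, 2.12], [-1.25, 1.32], [0.18, 2.47], [-1.1, 4.24], [0.23, 1.98], [-2.94, 2.94]. Speed limits (rad/s): [2.57, 2.57, 3.14, 3.14, 3.14, 3.14, 3.14].

## Interface

Orientations are given as [roll, pitch, yaw] about the fixed x, y, z axes, in that order (R = Rz(yaw) Ry(pitch) Rx(roll)).
In Python, from cell import read_state, get_image, finish_job, recognise, outline_of, grip_depth gives the robot as it stands. The module is installed in compiled form; this text tells all that it offers.
- The arm moves only by the tool send_rows, never from a script. Its argument "rows" is a list of rows, each a list of 5 numbers: the gripper command: -1 is shut, 1 is fully open, values between are in proportion, then the shift along the tool's x, y, z in m, then the turn about the tool's z in rad. In form: [[claw, tx, ty, tz, roll], ...]. A call has 1 to 12 rows; each row shifts and turns the pose as measured when the row begins, along the tool's axes as they then stand; what a row does not reach is not made up. A row lasts 1/12 s, in which the tool goes at most 41.7 mm and 7.16 degrees, less where a joint would pass 70% of its speed; a pose out of reach is approached as far as the arm can. A call with a gripper value outside its range is refused whole. The fingers move at their own pace and stop on an object; the grip force is fixed at half the most. Time passes only in rows, so rows that do not move let the fingers close. It gives the time, the measured TCP pose, the force and the opening at its end, in the units of the state.
- read_state(): the state, without advancing time (a new reading comes with each control period).
- get_image(name): name is "scene" or "top"; returns a dict with "image" (480x640x3 uint8, blue, green, red), "z_map" (480x640 float32, mm along the optical axis (not along the pixel's ray), 0 where there is no reading), "K" (3x3 intrinsics, pixels), "R" (3x3) and "t" (3): a world point X has camera coordinates R X + t. Camera axes: x right, y down, z forward; pixel columns grow to the right and rows downward; lengths in mm; the calibration is good to about 2 mm. A picture is of the moment at which its call begins.
- finish_job(): hands the job in, once; it reports no verdict.
Trained networks look in a picture, given as the dict that the camera call returned (one of the last four; its "shot" number tells which), for a name from the list of things; names that differ only in an ending like _2 or _b are one class to them, and where a whole thing is asked for, a point or a joint stands for the part that bears it (a point fixed in the world has none). Each returns a list of dicts, best first, with "score" (0 to 1); they miss things now and then, are a little off and sometimes report something else, mostly with a low value. They report only what shows in the picture. A call takes as long as a camera call.
- recognise(picture, query): "box" ([left, top, right, bottom] in pixels, round what is visible of it).
- outline_of(picture, query): "mask" (480x640 bool, what is visible of it) and "box" ([left, top, right, bottom] in pixels, round what is visible of it).
The state is a dict: "clock": time; "qpos": joint angles; "qd": joint speeds; "tau": joint torques, N m; "eef_pos": TCP position; "tool_rot": TCP orientation; "force": force on the tool from outside, world axes, zero at the start; "torque": the same for the moment, N m; "width": finger opening in mm.
Only numpy, scipy, OpenCV 4.12 (cv2) and the standard library are available. Lean on these libraries where they do the work, as an engineer would, in place of code of your own. Each camera call takes 0.05 s, during which the arm holds its last target.

## Task

Press down on the pads at the corners of the jig plate, one after another, until you find the corner that rocks, then press that corner's standing shim leaf down until it lies flat on the plate, and come away. Leave the other shims standing; only press, do not lift the plate or pick anything up, and leave the loose things where they are.

Things in the scene. Friction and masses are not known exactly. Their poses are not given: they have to be found in the camera images.
- fixture: bare aluminium fixture base, 230 mm (its x) by 360 mm (its y) by 10 mm, fixed to the bench; origin at the centre of its underside on the bench top, x pointing away from the robot (within 0.25 rad), y left, z up. A black handle bar 14 mm thick, top 52 mm above the bench, runs along x at y = +162 and at y = -162 mm
- plate: the jig plate over the base: dark grey metal, 190 mm (x) by 250 mm (y), level at rest, flat top 42 mm above the bench; its origin lies 30 mm above the fixture's origin, axes as the fixture's. A 72 by 150 by 26 mm sheet-metal unit is screwed to its middle (long side along y, top 68 mm above the bench).
- corner_near_left (a point): centre of the top of the round steel press pad (26 mm across, 2 mm high) at the near left corner of the plate as the robot sees it; plate x -70, y +103 mm, 44 mm above the bench when level. Under one of the four pads, a different one each time, the hidden foot is short: there the plate gives about 6 mm under 3 to 4 N and springs back; the other three are firm
- corner_near_right (a point): centre of the top of the round steel press pad (26 mm across, 2 mm high) at the near right corner of the plate as the robot sees it; plate x -70, y -103 mm, 44 mm above the bench when level. Under one of the four pads, a different one each time, the hidden foot is short: there the plate gives about 6 mm under 3 to 4 N and springs back; the other three are firm
- corner_far_left (a point): centre of the top of the round steel press pad (26 mm across, 2 mm high) at the far left corner of the plate as the robot sees it; plate x +70, y +103 mm, 44 mm above the bench when level. Under one of the four pads, a different one each time, the hidden foot is short: there the plate gives about 6 mm under 3 to 4 N and springs back; the other three are firm
- corner_far_right (a point): centre of the top of the round steel press pad (26 mm across, 2 mm high) at the far right corner of the plate as the robot sees it; plate x +70, y -103 mm, 44 mm above the bench when level. Under one of the four pads, a different one each time, the hidden foot is short: there the plate gives about 6 mm under 3 to 4 N and springs back; the other three are firm
- shim_near_left_tip (a point): where to press the near left shim: on top of its steel leaf, 46 mm long, 26 mm wide, 3 mm thick, 8 mm from its free end. The leaf is hinged on the plate at plate x -70, y +68 mm, 44.5 mm above the bench and slopes up from there towards the plate's middle line (y = 0). Standing, the point is about 64 mm above the bench; pressed flat it is at plate x -70, y +30 mm, 46 mm above the bench
- shim_near_left (a joint): angle of that leaf, rad: 0 standing up, 0.5 lying flat on the plate. It stays where it is left; about 2 N at the free end moves it. Over a firm foot it soon jams or tips the plate; over the short foot it goes down fully with the plate level
- shim_near_right_tip (a point): where to press the near right shim: on top of its steel leaf, 46 mm long, 26 mm wide, 3 mm thick, 8 mm from its free end. The leaf is hinged on the plate at plate x -70, y -68 mm, 44.5 mm above the bench and slopes up from there towards the plate's middle line (y = 0). Standing, the point is about 64 mm above the bench; pressed flat it is at plate x -70, y -30 mm, 46 mm above the bench
- shim_near_right (a joint): angle of that leaf, rad: 0 standing up, 0.5 lying flat on the plate. It stays where it is left; about 2 N at the free end moves it. Over a firm foot it soon jams or tips the plate; over the short foot it goes down fully with the plate level
- shim_far_left_tip (a point): where to press the far left shim: on top of its steel leaf, 46 mm long, 26 mm wide, 3 mm thick, 8 mm from its free end. The leaf is hinged on the plate at plate x +70, y +68 mm, 44.5 mm above the bench and slopes up from there towards the plate's middle line (y = 0). Standing, the point is about 64 mm above the bench; pressed flat it is at plate x +70, y +30 mm, 46 mm above the bench
- shim_far_left (a joint): angle of that leaf, rad: 0 standing up, 0.5 lying flat on the plate. It stays where it is left; about 2 N at the free end moves it. Over a firm foot it soon jams or tips the plate; over the short foot it goes down fully with the plate level
- shim_far_right_tip (a point): where to press the far right shim: on top of its steel leaf, 46 mm long, 26 mm wide, 3 mm thick, 8 mm from its free end. The leaf is hinged on the plate at plate x +70, y -68 mm, 44.5 mm above the bench and slopes up from there towards the plate's middle line (y = 0). Standing, the point is about 64 mm above the bench; pressed flat it is at plate x +70, y -30 mm, 46 mm above the bench
- shim_far_right (a joint): angle of that leaf, rad: 0 standing up, 0.5 lying flat on the plate. It stays where it is left; about 2 N at the free end moves it. Over a firm foot it soon jams or tips the plate; over the short foot it goes down fully with the plate level
- screwdriver: black-handled screwdriver lying behind the fixture, handle 30 mm thick or less; origin under its middle. Leave it alone
- spacer: brass spacer, 28 mm across, 55 mm tall, standing; origin at its underside. Leave it alone
- dial_knob: loose aluminium knob, 34 mm across, 20 mm tall, standing on the sheet-metal unit, top 88 mm above the bench; origin at its underside. Leave it alone
- plug: white plug housing, about 56 by 26 by 22 mm, lying before the fixture; origin at its underside. Leave it alone
- screw_jar: clear jar, 56 mm across, 65 mm tall, left of the fixture; origin at its underside. Leave it alone
- resistor: finned aluminium resistor, 50 by 26 by 24 mm, right of the fixture; origin at its underside. Leave it alone
- clip: grey test clip, about 75 by 16 by 14 mm, lying before the fixture; origin at its underside. Leave it alone

How it is judged:
By the outcome, as a careful person would: the job done as asked, in the order asked, and still so for the second after the job is handed in, with the robot touching nothing.
It also fails if it takes over 54 s, if anything falls off the work surface, if the arm or the gripper's body presses on something with over 40 N, if the wrist force passes 120 N, or if a joint passes its speed limit or range.

## Working session

There is one attempt and no reset: what is moved stays moved. The work goes in short steps, Python scripts to look and compute and a tool call to move; the robot and the scene stay as the last step left them, time stands still between calls to the robot, and variables do not carry over. Pictures are saved under pics/ and viewed, and the job is handed in when it is done.

Besides the shell and the picture viewer there is one more tool, called after "Call:" as name(argument=value, ...) on one line, values as JSON. send_rows: Moves the arm, as the interface text tells. Its arguments: {"type":"object","properties":{"rows":{"type":"array"}},"required":["rows"]}

```bash
mkdir -p pics
python3 - <<'E'
from cell import *
import cv2,numpy as np
s=read_state();print({k:np.round(v,3).tolist() for k,v in s.items()},grip_depth)
for n in("scene","top"):
    p=get_image(n);cv2.imwrite(f"pics/{n}0.png",p["image"]);print(n,p["K"].tolist(),np.round(p["R"],4).tolist(),p["t"])
    np.savez(f"{n}0.npz",**{k:p[k] for k in("image","z_map","K","R","t")})
    for q in("fixture","plate","corner_near_left","dial_knob","spacer"):
        r=recognise(p,q);print(q,[(np.round(x["box"]).tolist(),round(x["score"],2)) for x in r[:4]])
E
```

```text
{'clock': 0.0, 'qpos': [-1.25, 0.629, 0.038, 1.518, -0.027, 0.996, -0.02], 'qd': [0.002, -0.0, 0.001, -0.001, -0.001, 0.002, 0.002], 'tau': [0.0, -56.339, 1.226, -19.345, 0.011, 0.011, -0.0], 'eef_pos': [244.948, 601.426, 230.399], 'tool_rot': [-3.14, -0.0, 2.755], 'force': [-0.229, 0.556, 0.722], 'torque': [-0.017, -0.05, -0.01], 'width': 85.625} 18.700000000000003
scene [[599.3094285699661, 0.0, 324.5023827517059], [0.0, 599.3094285699661, 240.29697287365852], [0.0, 0.0, 1.0]] [[-0.8819, 0.4715, 0.0019], [0.3616, 0.6788, -0.6391], [-0.3026, -0.5629, -0.7691]] [ 508.17730562 -162.91913762 1240.90649411]
fixture [([239.0, 211.0, 471.0, 424.0], 0.86)]
plate [([260.0, 220.0, 444.0, 380.0], 0.9), ([317.0, 310.0, 344.0, 341.0], 0.7)]
corner_near_left [([261.0, 221.0, 443.0, 380.0], 0.78)]
dial_knob [([316.0, 247.0, 335.0, 272.0], 0.76)]
spacer [([219.0, 269.0, 238.0, 298.0], 0.6), ([286.0, 275.0, 307.0, 293.0], 0.52)]
top [[464.27401054004554, 0.0, 319.1261881307944], [0.0, 464.27401054004554, 239.18379869785704], [0.0, 0.0, 1.0]] [[0.0309, -0.9995, -0.0015], [-0.9909, -0.0304, -0.1308], [0.1307, 0.0055, -0.9914]] [  4.41930215 565.7777783  886.72515573]
fixture [([198.0, 174.0, 378.0, 297.0], 0.96), ([296.0, 189.0, 314.0, 201.0], 0.66)]
plate [([222.0, 181.0, 352.0, 283.0], 0.59), ([340.0, 141.0, 356.0, 165.0], 0.33), ([301.0, 216.0, 321.0, 236.0], 0.16)]
corner_near_left [([223.0, 181.0, 350.0, 285.0], 0.84), ([299.0, 187.0, 317.0, 204.0], 0.21)]
dial_knob [([301.0, 216.0, 320.0, 233.0], 0.51)]
spacer [([251.0, 190.0, 268.0, 205.0], 0.63), ([339.0, 142.0, 356.0, 165.0], 0.5)]
```

Run:
```python
import cv2
a=cv2.imread("pics/top0.png")[120:320,170:430];cv2.imwrite("pics/top0z.png",cv2.resize(a,None,fx=3,fy=3,interpolation=2))
a=cv2.imread("pics/scene0.png")[190:440,200:500];cv2.imwrite("pics/scene0z.png",cv2.resize(a,None,fx=2.4,fy=2.4,interpolation=2))
```

```text
(no output)
```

View pics/top0z.png

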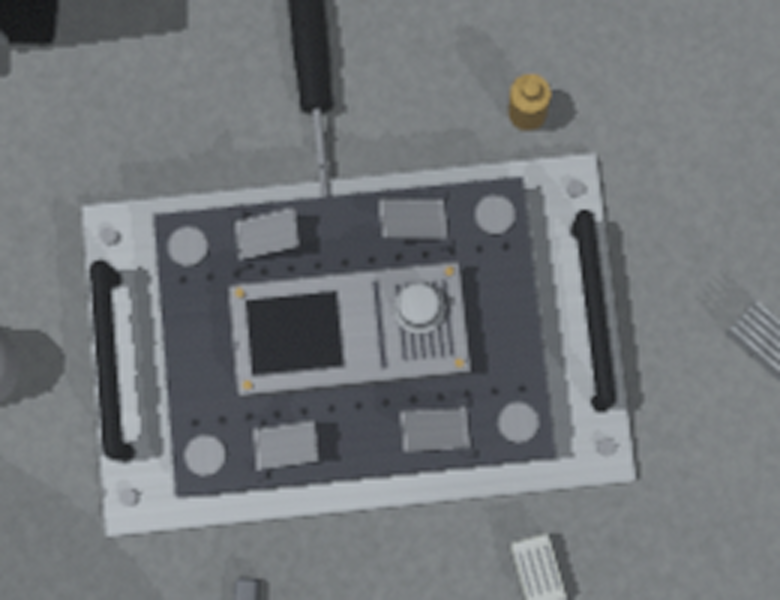

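View pics/scene0z.png

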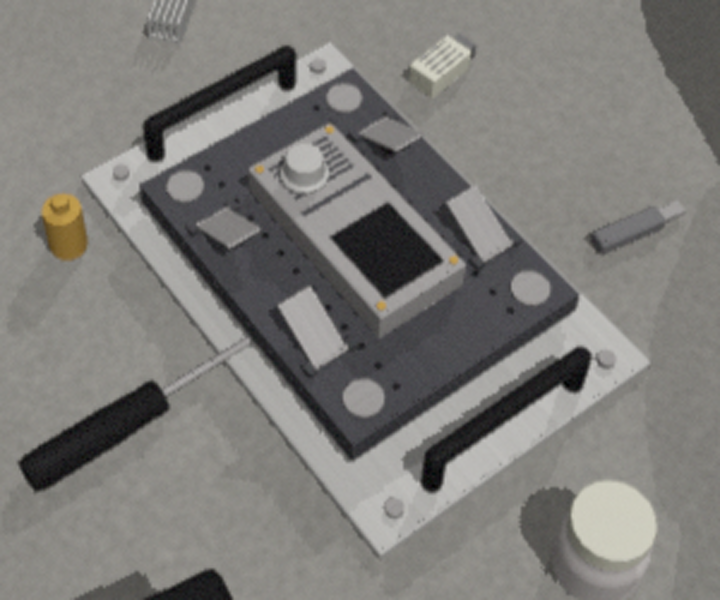

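View pics/top0.png

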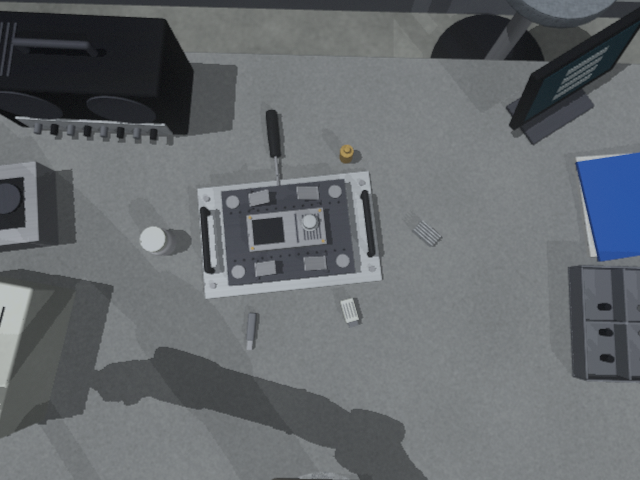

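```bash
cat > h.py <<'E'
import numpy as np,cv2
def ray(p,u,v,z):
    K,R,t=p["K"],p["R"],p["t"]
    d=R.T@np.linalg.inv(K)@[u,v,1];c=-R.T@t
    return c+d*(z-c[2])/d[2]
def dep(p,u,v):
    zz=p["z_map"][int(round(v))-1:int(round(v))+2,int(round(u))-1:int(round(u))+2];z=np.median(zz)
    return p["R"].T@(np.linalg.inv(p["K"])@[u,v,1]*z-p["t"])
def fit(P,Q): # Q model xy, P world
    Q=np.array(Q,float);P=np.array(P)
    a=np.mean(P,0);b=np.mean(Q,0);H=(Q-b).T@(P-a)
    th=np.arctan2(H[0,1]-H[1,0],H[0,0]+H[1,1]);c,s=np.cos(th),np.sin(th);Rm=np.array([[c,-s],[s,c]])
    return th,a-Rm@b,P-(a+(Rm@(Q-b).T).T)
M=[(70,103),(70,-103),(-70,103),(-70,-103)]
E
python3 - <<'E'
from h import *
np.set_printoptions(precision=1,suppress=True)
T=[(188,245),(495,214),(205,455),(518,422)];S=[(363,397),(185,186),(530,287),(345,97)]
for n,pts,f,o in(("top",T,3,(170,120)),("scene",S,2.4,(200,190))):
    p=np.load(n+"0.npz");P=[];
    for x,y in pts:
        u,v=(x+.5)/f-.5+o[0],(y+.5)/f-.5+o[1]
        w=ray(p,u,v,44);print(n,w,dep(p,u,v));P.append(w[:2])
    th,c,r=fit(P,M);print(th,c,r.tolist())
E
```

```text
top [635.4 197.4  44. ] [635.3 197.4  44.2]
top [662.7  -6.3  44. ] [663.1  -6.4  42.1]
top [496.1 178.6  44. ] [496.2 178.6  43.8]
top [524. -25.  44.] [524.  -25.   43.9]
0.1345718036605971 [579.6  86.2] [[0.26262108189212086, -0.21799446986690896], [-0.04135770514722026, 0.21059374837136602], [-0.22389983552380954, -0.2555254444146726], [0.0026364587787384153, 0.262926165910244]]
scene [636.6 197.3  44. ] [636.3 196.8  42.9]
scene [664.4  -5.7  44. ] [664.   -6.6  42.7]
scene [498.  178.3  44. ] [497.  177.4  42.1]
scene [525.  -24.8  44. ] [524.1 -26.3  41.9]
0.13478961941084555 [581.   86.3] [[0.0954896290297711, -0.4565266085089945], [0.19781441081943285, 0.6730729321019169], [0.17248506770050653, -0.6336373418693881], [-0.4657891075493126, 0.4170910182764658]]
```

View pics/scene0.png

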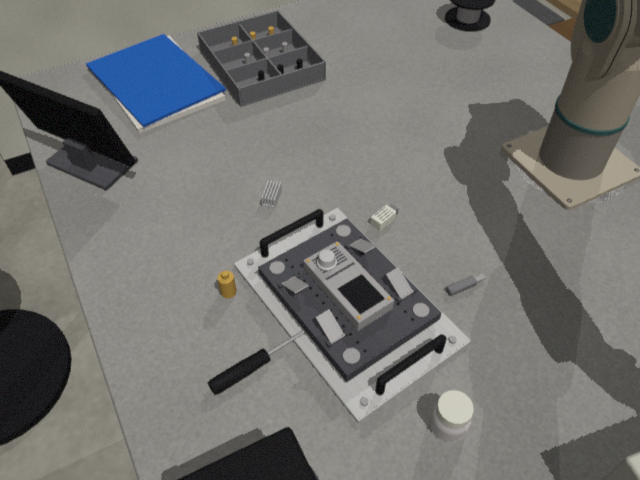

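Run:
```python
from h import *
np.set_printoptions(precision=0,suppress=True)
p=np.load("top0.npz")
for u,v in [(20,200),(20,290),(20,340),(60,340),(20,400),(100,380),(310,222),(153,238),(10,440),(100,100)]: print((u,v),dep(p,u,v))
w=p["R"]@[245,602,231]+p["t"];print((p["K"]@w)/w[2])
```

```text
(20, 200) [619. 603.  72.]
(20, 290) [447. 533. 151.]
(20, 340) [362. 526. 146.]
(60, 340) [351. 527.  19.]
(20, 400) [254. 541. 103.]
(100, 380) [274. 450.   0.]
(310, 222) [591.  40.  87.]
(153, 238) [554. 342.  65.]
(10, 440) [155. 616.  -0.]
(100, 100) [784. 416. 172.]
[-76. 423.   1.]
```

Call:
send_rows(rows=[[-1,0,0,-0.005,-0.115],[-1,0,0,0,-0.115],[-1,0,0,0,-0.115],[-1,0,0,0,-0.115],[-1,0,0,0,-0.06]])

```text
clock: 1.02
eef_pos: [245.0, 602.1, 236.7]
tool_rot: [-3.141, 0.001, -2.985]
force: [0.2, -0.4, -0.3]
width: 25.6
```

```bash
cat > g.py <<'E'
from h import *
from cell import *
C=np.array([580.3,86.3]);TH=.1347
c,s=np.cos(TH),np.sin(TH);Rm=np.array([[c,-s],[s,c]])
PT=dict(nl=(-70,103),nr=(-70,-103),fl=(70,103),fr=(70,-103),snl=(-70,30),snr=(-70,-30),sfl=(70,30),sfr=(70,-30))
def go(name,z=None):
    st=read_state();p=st["eef_pos"];o=st["tool_rot"]
    pl=Rm.T@(np.array(p[:2])-C)
    from scipy.spatial.transform import Rotation as Ro
    T=Ro.from_euler("xyz",o).as_matrix()
    w=np.r_[C+Rm@PT[name],z if z is not None else p[2]]
    print("clock",round(st["clock"],2),"plate xy",pl.round(1),"z",round(p[2],1),"rot",np.round(o,3),"turn needed",round(((o[2]-TH+np.pi/2)%np.pi)-np.pi/2,3),"F",np.round(st["force"],1),"w",round(st["width"],1))
    print("tool delta to",name,(T.T@(w-p)).round(1))
E
python3 -c "
from g import *
go('nl',140)"
```

```text
clock 1.02 plate xy [-263.   556.1] z 236.7 rot [-3.141e+00  1.000e-03 -2.985e+00] turn needed 0.022 F [ 0.2 -0.4 -0.3] w 25.6
tool delta to nl [-182.8 -457.3   97. ]
```

Call:
send_rows(rows=[[-1,-0.015,-0.036,0,0.022],[-1,-0.016,-0.038,0,0],[-1,-0.016,-0.038,0,0],[-1,-0.016,-0.038,0,0],[-1,-0.016,-0.038,0,0],[-1,-0.016,-0.038,0,0],[-1,-0.016,-0.038,0,0],[-1,-0.016,-0.038,0,0],[-1,-0.016,-0.038,0,0],[-1,-0.016,-0.038,0,0],[-1,-0.016,-0.038,0,0],[-1,0,0,0,0]])

```text
clock: 2.02
eef_pos: [480.3, 210.2, 234.0]
tool_rot: [3.135, 0.004, -2.997]
force: [0.1, -0.0, -0.1]
width: -0.0
```

```bash
python3 -c "
from g import *
go('nl',60)"
```

```text
clock 2.02 plate xy [-82.4 136.2] z 234.0 rot [ 3.135  0.004 -2.997] turn needed 0.01 F [ 0.1 -0.  -0.1] w -0.0
tool delta to nl [-11.4 -34.5 173.9]
```

Call:
send_rows(rows=[[-1,-0.012,-0.034,0,0.01],[-1,0,0,0.035,0],[-1,0,0,0.04,0],[-1,0,0,0.04,0],[-1,0,0,0.03,0],[-1,0,0,0,0]])

```text
clock: 2.52
eef_pos: [505.3, 179.6, 88.9]
tool_rot: [3.133, 0.021, -3.02]
force: [-0.4, 0.6, 0.1]
width: 0.3
```

```bash
python3 -c "
from g import *
go('nl',50)"
```

```text
clock 2.52 plate xy [-61.8 102.6] z 88.9 rot [ 3.133  0.021 -3.02 ] turn needed -0.013 F [-0.4  0.6  0.1] w 0.3
tool delta to nl [ 9.  -0.  38.7]
```

Call:
send_rows(rows=[[-1,0.009,0,0.02,-0.01],[-1,0,0,0.01,0],[-1,0,0,0,0],[-1,0,0,0,0]])

```text
clock: 2.85
eef_pos: [498.8, 180.3, 60.2]
tool_rot: [3.133, 0.023, -3.01]
force: [-0.3, 0.2, 0.3]
width: 0.3
```

```bash
python3 -c "
from g import *
go('nl',44)"
```

```text
clock 2.85 plate xy [-68.1 104.1] z 60.2 rot [ 3.133  0.023 -3.01 ] turn needed -0.003 F [-0.3  0.2  0.3] w 0.3
tool delta to nl [ 2.2 -1.2 16.2]
```

Call:
send_rows(rows=[[-1,0.002,-0.001,0.007,0],[-1,0,0,0.005,0],[-1,0,0,0.002,0],[-1,0,0,0.001,0]])

```text
clock: 3.18
eef_pos: [501.8, 181.1, 49.1]
tool_rot: [3.13, 0.033, -3.01]
force: [-0.3, 0.8, 0.4]
width: 0.2
```

Call:
send_rows(rows=[[-1,0,0,0.0015,0],[-1,0,0,0.0015,0]])

```text
clock: 3.35
eef_pos: [502.6, 181.4, 46.6]
tool_rot: [3.13, 0.035, -3.011]
force: [-0.1, 0.1, 0.2]
width: 0.3
```

Call:
send_rows(rows=[[-1,0,0,0.0015,0],[-1,0,0,0.0015,0]])

```text
clock: 3.52
eef_pos: [503.0, 181.5, 43.7]
tool_rot: [3.129, 0.035, -3.011]
force: [-2.0, -1.1, 9.8]
width: -0.1
```

Call:
send_rows(rows=[[-1,0,0,0.001,0],[-1,0,0,0.001,0]])

```text
clock: 3.68
eef_pos: [503.1, 181.6, 43.3]
tool_rot: [3.13, 0.036, -3.011]
force: [-3.9, -1.0, 16.9]
width: 0.0
```

```bash
python3 -c "
from g import *
go('nl',44)"
```

```text
clock 3.68 plate xy [-63.7 104.8] z 43.3 rot [ 3.13   0.036 -3.011] turn needed -0.004 F [-3.9 -1.  16.9] w 0.0
tool delta to nl [ 6.3 -1.8 -0.9]
```

Call:
send_rows(rows=[[-1,0,0,-0.01,0],[-1,0,0,-0.02,0],[-1,0,0,-0.02,0],[-1,-0.03,0,0,0],[-1,-0.035,0,0,0],[-1,-0.035,0,0,0],[-1,-0.03,0,0,0],[-1,0,0,0,0]])

```text
clock: 4.35
eef_pos: [631.7, 197.7, 102.9]
tool_rot: [3.131, 0.033, -3.008]
force: [0.4, -0.6, 0.4]
width: 0.1
```

```bash
python3 -c "
from g import *
go('fl',49)"
```

```text
clock 4.35 plate xy [ 65.8 103.5] z 102.9 rot [ 3.131  0.033 -3.008] turn needed -0.001 F [ 0.4 -0.6  0.4] w 0.1
tool delta to fl [-2.4 -1.1 54. ]
```

Call:
send_rows(rows=[[-1,-0.001,-0.001,0.02,0],[-1,0,0,0.02,0],[-1,0,0,0.008,0],[-1,0,0,0,0],[-1,0,0,0,0]])

```text
clock: 4.77
eef_pos: [636.5, 197.4, 55.1]
tool_rot: [3.13, 0.036, -3.01]
force: [0.7, -0.6, -0.5]
width: -0.1
```

```bash
python3 -c "
from g import *
go('fl',44)"
```

```text
clock 4.77 plate xy [ 70.6 102.5] z 55.1 rot [ 3.13   0.036 -3.01 ] turn needed -0.003 F [ 0.7 -0.6 -0.5] w -0.1
tool delta to fl [ 1.   0.4 11.1]
```

Call:
send_rows(rows=[[-1,0.001,0,0.004,0],[-1,0,0,0.003,0],[-1,0,0,0.0015,0],[-1,0,0,0,0]])

```text
clock: 5.1
eef_pos: [635.8, 198.0, 48.6]
tool_rot: [3.129, 0.038, -3.01]
force: [0.0, 0.4, 0.1]
width: 0.2
```

Call:
send_rows(rows=[[-1,0,0,0.0015,0],[-1,0,0,0.0015,0],[-1,0,0,0,0]])

```text
clock: 5.35
eef_pos: [636.5, 198.4, 46.5]
tool_rot: [3.129, 0.04, -3.009]
force: [0.7, -0.7, 0.0]
width: 0.3
```

Call:
send_rows(rows=[[-1,0,0,0.0015,0],[-1,0,0,0.001,0]])

```text
clock: 5.52
eef_pos: [636.9, 198.5, 44.2]
tool_rot: [3.129, 0.041, -3.009]
force: [1.1, -0.2, 0.4]
width: 0.1
```

Call:
send_rows(rows=[[-1,0,0,0.001,0],[-1,0,0,0.001,0]])

```text
clock: 5.68
eef_pos: [637.1, 198.7, 42.2]
tool_rot: [3.129, 0.041, -3.009]
force: [-0.9, -1.2, 1.9]
width: 0.3
```

Call:
send_rows(rows=[[-1,0,0,0.001,0],[-1,0,0,0.001,0]])

```text
clock: 5.85
eef_pos: [637.2, 198.8, 40.3]
tool_rot: [3.129, 0.041, -3.009]
force: [-1.0, 0.1, 1.4]
width: -0.1
```

Call:
send_rows(rows=[[-1,0,0,0.0015,0],[-1,0,0,0.0015,0],[-1,0,0,0,0]])

```text
clock: 6.1
eef_pos: [637.4, 198.9, 38.4]
tool_rot: [3.129, 0.041, -3.009]
force: [-1.7, 0.5, 4.8]
width: 0.1
```

Call:
send_rows(rows=[[-1,0,0,0.001,0],[-1,0,0,0.001,0]])

```text
clock: 6.27
eef_pos: [637.5, 198.9, 38.0]
tool_rot: [3.129, 0.041, -3.01]
force: [-3.5, -0.6, 10.8]
width: -0.1
```

Call:
send_rows(rows=[[-1,0,0,-0.01,0],[-1,0,0,-0.02,0],[-1,0,0,-0.025,0],[-1,0,-0.02,0,0],[-1,0,-0.03,0,0],[-1,0,-0.02,0,0],[-1,0,0,0,0],[-1,0,0,0,0]])

```text
clock: 6.93
eef_pos: [645.5, 129.0, 96.4]
tool_rot: [3.127, 0.044, -3.005]
force: [-0.4, 0.6, 0.2]
width: 0.0
```

```bash
python3 -c "
from g import *
go('sfl',70)
p=get_image('top');cv2.imwrite('pics/top1.png',cv2.resize(p['image'][160:310,180:400],None,fx=3.5,fy=3.5,interpolation=2))
p=get_image('scene');cv2.imwrite('pics/scene1.png',cv2.resize(p['image'][190:440,200:500],None,fx=2.4,fy=2.4,interpolation=2))"
```

```text
clock 6.93 plate xy [70.4 33.6] z 96.4 rot [ 3.127  0.044 -3.005] turn needed 0.001 F [-0.4  0.6  0.2] w 0.0
tool delta to sfl [ 1.5 -3.9 26.3]
```

View pics/scene1.png

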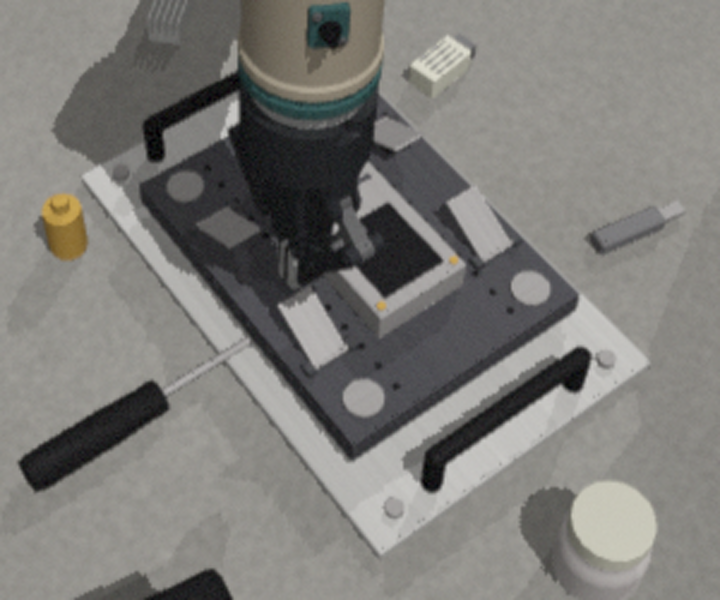

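Call:
send_rows(rows=[[-1,0.001,-0.001,0.014,0],[-1,0,0,0.008,0],[-1,0,0,0.003,0],[-1,0,0,0.003,0],[-1,0,0,0.003,0]])

```text
clock: 7.45
eef_pos: [645.2, 136.9, 64.2]
tool_rot: [3.123, 0.045, -2.997]
force: [1.1, 0.5, 1.4]
width: -0.1
```

Call:
send_rows(rows=[[-1,0,0,0.003,0],[-1,0,0,0.003,0],[-1,0,0,0.002,0]])

```text
clock: 7.7
eef_pos: [646.1, 138.7, 56.3]
tool_rot: [3.123, 0.047, -2.995]
force: [-0.1, -0.5, 2.5]
width: 0.0
```

```bash
python3 -c "
from g import *
go('sfl',46)"
```

```text
clock 7.7 plate xy [72.3 43. ] z 56.3 rot [ 3.123  0.047 -2.995] turn needed 0.012 F [-0.1 -0.5  2.5] w 0.0
tool delta to sfl [  2.9 -13.2   9.9]
```

Call:
send_rows(rows=[[-1,0.001,0,-0.012,0],[-1,0.002,-0.012,0,0.01],[-1,0,0,0,0],[-1,0,0,0,0]])

```text
clock: 8.03
eef_pos: [644.2, 124.9, 69.1]
tool_rot: [3.122, 0.047, -3.006]
force: [0.2, 0.1, -0.2]
width: 0.0
```

```bash
python3 -c "
from g import *
go('sfl',46)"
```

```text
clock 8.03 plate xy [68.5 29.6] z 69.1 rot [ 3.122  0.047 -3.006] turn needed 0.001 F [ 0.2  0.1 -0.2] w 0.0
tool delta to sfl [-0.4 -0.1 23.2]
```

Call:
send_rows(rows=[[-1,0,0,0.005,0],[-1,0,0,0.004,0],[-1,0,0,0.003,0],[-1,0,0,0.003,0]])

```text
clock: 8.37
eef_pos: [646.1, 123.0, 54.3]
tool_rot: [3.124, 0.049, -3.008]
force: [0.1, -2.0, 1.0]
width: -0.2
```

Call:
send_rows(rows=[[-1,0,0,0.002,0],[-1,0,0,0.002,0],[-1,0,0,0.001,0]])

```text
clock: 8.62
eef_pos: [646.0, 122.1, 47.7]
tool_rot: [3.125, 0.047, -3.009]
force: [0.1, -1.2, 1.5]
width: 0.3
```

```bash
python3 -c "
from g import *
go('sfl',46)"
```

```text
clock 8.62 plate xy [69.9 26.6] z 47.7 rot [ 3.125  0.047 -3.009] turn needed -0.002 F [ 0.1 -1.2  1.5] w 0.3
tool delta to sfl [-0.   3.3  1.8]
```

Call:
send_rows(rows=[[-1,0,0.002,0.001,0],[-1,0,0,0.001,0]])

```text
clock: 8.78
eef_pos: [645.9, 124.0, 45.5]
tool_rot: [3.125, 0.047, -3.009]
force: [-1.3, -0.6, 7.6]
width: -0.2
```

Call:
send_rows(rows=[[-1,0,0,0.001,0],[-1,0,0,0.001,0]])

```text
clock: 8.95
eef_pos: [646.0, 124.1, 45.2]
tool_rot: [3.126, 0.047, -3.009]
force: [-3.4, -2.4, 11.0]
width: -0.1
```

Call:
send_rows(rows=[[-1,0,0,0.0015,0],[-1,0,0,0.001,0]])

```text
clock: 9.12
eef_pos: [646.0, 124.1, 45.2]
tool_rot: [3.127, 0.047, -3.008]
force: [-2.5, -1.7, 8.2]
width: 0.2
```

Call:
send_rows(rows=[[-1,0,0,-0.01,0],[-1,0,0,-0.02,0],[-1,0,0,-0.035,0],[-1,0,0,-0.04,0],[-1,0,0,-0.04,0],[-1,0.01,0.035,0,0],[-1,0.01,0.038,0,0],[-1,0.01,0.038,0,0],[-1,0.01,0.038,0,0],[-1,0.01,0.038,0,0],[-1,0.01,0.038,0,0],[-1,0,0,0,0]])

```text
clock: 10.12
eef_pos: [546.3, 349.9, 204.0]
tool_rot: [3.114, 0.053, -3.013]
force: [-1.3, 2.0, -1.1]
width: -0.4
```

```bash
python3 -c "
from g import *
go('sfl',46)
p=get_image('top');cv2.imwrite('pics/top2.png',cv2.resize(p['image'][120:320,170:430],None,fx=3,fy=3,interpolation=2))
np.savez('top2.npz',**{k:p[k] for k in('image','z_map','K','R','t')})
p=get_image('scene');cv2.imwrite('pics/scene2.png',cv2.resize(p['image'][190:440,200:500],None,fx=2.4,fy=2.4,interpolation=2))
np.savez('scene2.npz',**{k:p[k] for k in('image','z_map','K','R','t')})"
```

```text
clock 10.12 plate xy [  1.7 265.8] z 204.0 rot [ 3.114  0.053 -3.013] turn needed -0.006 F [-1.3  2.  -1.1] w -0.4
tool delta to sfl [ -61.2 -239.8  154.8]
```

View pics/scene2.png

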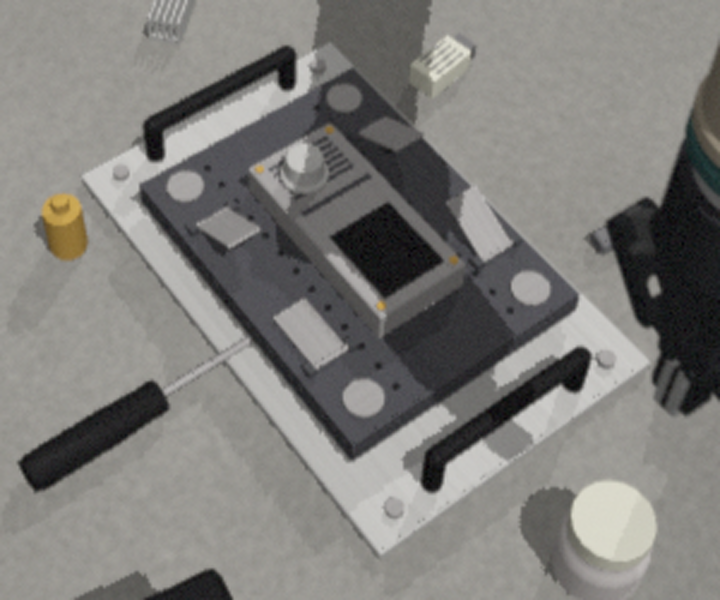

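View pics/top2.png

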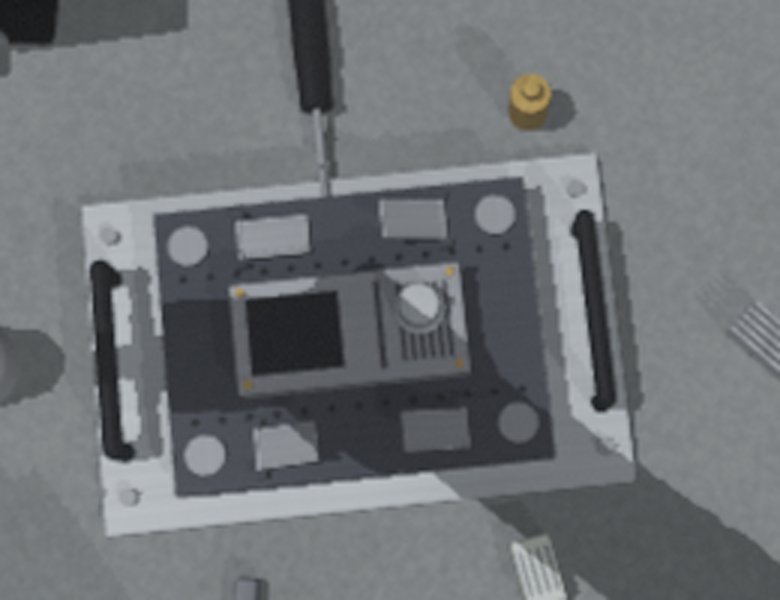

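Run:
```python
from g import *
np.set_printoptions(precision=1,suppress=True)
for n in("top0","top2","scene0","scene2"):
    p=np.load(n+".npz");off=-1.3 if 'scene' in n else 0
    def zat(xy,z0=46):
        w=C+Rm@xy;z=z0
        for _ in range(8):
            q=p["K"]@(p["R"]@np.r_[w,z]+p["t"]);q/=q[2];z=dep(p,q[0],q[1])[2]
        return z
    for k,sx,sy in(("fl",1,1),("fr",1,-1),("nl",-1,1),("nr",-1,-1)):
        print(n,k,"leaf y60,50,40,30,26",np.array([zat(np.array([70*sx,y*sy])) for y in(60,50,40,30,26)]),"pad",round(zat(np.array([70*sx,103*sy])),1))
```

```text
top0 fl leaf y60,50,40,30,26 [49.  55.8 61.2 65.3 40.3] pad 44.2
top0 fr leaf y60,50,40,30,26 [50.9 54.9 60.4 66.3 41.8] pad 42.2
top0 nl leaf y60,50,40,30,26 [49.3 55.3 61.7 67.6 41.5] pad 43.9
top0 nr leaf y60,50,40,30,26 [50.1 54.5 63.1 65.2 41.5] pad 43.9
top2 fl leaf y60,50,40,30,26 [46.2 44.9 45.5 45.7 46.2] pad 43.5
top2 fr leaf y60,50,40,30,26 [49.1 57.1 60.  65.9 41.7] pad 43.3
top2 nl leaf y60,50,40,30,26 [49.7 54.7 60.4 66.4 41.3] pad 44.9
top2 nr leaf y60,50,40,30,26 [49.1 55.2 61.8 67.5 42. ] pad 43.8
scene0 fl leaf y60,50,40,30,26 [49.6 55.4 60.2 64.7 63.2] pad 42.6
scene0 fr leaf y60,50,40,30,26 [47.5 52.7 60.9 42.1 40.7] pad 42.7
scene0 nl leaf y60,50,40,30,26 [49.3 55.2 59.8 65.3 66. ] pad 43.6
scene0 nr leaf y60,50,40,30,26 [50.9 55.1 62.9 40.2 41.9] pad 43.0
scene2 fl leaf y60,50,40,30,26 [45.1 46.2 44.1 44.6 46.1] pad 43.0
scene2 fr leaf y60,50,40,30,26 [46.9 56.3 60.1 41.4 40.6] pad 41.9
scene2 nl leaf y60,50,40,30,26 [49.7 54.1 58.9 65.9 64.8] pad 43.6
scene2 nr leaf y60,50,40,30,26 [50.7 55.7 60.2 40.8 40.6] pad 43.4
```

Far left leaf is flat at 46 mm, the others are unchanged, and the plate is level with the arm clear.

```bash
python3 -c "
from cell import *
print(finish_job())"
```

```text
the job is handed in; nothing more can be done
None
```

I found the rocking corner, the far left, and pressed its shim leaf flat. The job is handed in, with the robot clear of everything at about 10 s on the clock.

- **Finding the corner:** The near left pad was firm: 17 N at 43.3 mm above the bench. The far left pad gave 6 mm under about 2 to 5 N and then bottomed out at 38 mm. I stopped there, so the two right-hand pads were not pressed.
- **Pressing the shim:** On the first press the tool drifted about 9 mm toward the hinge with the leaf part way down. I lifted, re-centred and pressed again, down to 45 mm with about 11 N.
- **Last checks:** Depth readings from both cameras put the far left leaf at 44 to 46 mm along its whole length, so it lies flat. The other three leaves still stand as before, to within about 4 mm of measurement noise. All four pads read 42 to 45 mm, so the plate is level. In the pictures the loose things in view have not moved.
- **Small error:** The tool tilted by up to about 0.05 rad during the moves; I could not correct it, and it had no visible effect.

No check failed.

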